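# Index the parts carousel to the orange bin and latch it

### The job

With one finger, push on a spoke of the black handle in the middle of the parts carousel until the orange bin stands squarely at the yellow mark on the grey stand, then push the red latch arm all the way across to its stop, so that its steel tongue points at the orange bin. Only push: do not lift the carousel off its spindle, do not touch the bins, and leave the other things on the bench where they are.

Things in the scene. Friction and masses are not known exactly. Their poses are not given: they have to be found in the camera images.
- spindle (a point): The carousel's vertical axis at bench height (z = 0). Its stand is fixed to the bench; its yaw varies. Frame axes: +y runs from the carousel's axis over the yellow mark (9 x 26 mm stripe, lying radially on the grey stand 169 to 195 mm from the axis) to the latch pivot; z up. The turning deck is an aluminium disc of radius 165 mm, z 24 to 30 mm, with 12 mm high steel lugs round its rim.
- orange_bin (a point): Point on the turning deck at the outer edge of the orange bin, 145 mm from the axis, z = 40 mm, on the bin's centre line. One of the four spokes points exactly to it.
- index (a point): Fixed point of the stand, 145 mm from the axis in the direction of the yellow mark, z = 40 mm: where orange_bin must come.
- carousel (a joint): Angle of the carousel (rad): 0 or any multiple of 2 pi with the orange bin at the yellow mark, growing anticlockwise seen from above. Turns both ways without end; needs about 3 N at 60 mm from the axis and stops where it is left, almost without coasting. Starts 0.8 rad or more from the mark.
- lift (a joint): How far the carousel has been lifted off its spindle (m): 0 when seated. It sits there loosely by its own weight (about 1.1 kg).
- latch_pivot (a point): Vertical pivot of the latch arm, 205 mm from the carousel's axis beyond the yellow mark, at the arm's mid height (z = 40 mm). Axes parallel to those of spindle. The red arm, 14 mm wide, 14 mm high (z 33 to 47 mm), runs 105 mm out from the pivot; the steel tongue, 10 mm wide, runs 55 mm the opposite way. The bench below the outer arm is bare (z = 0); the stand, 14 mm high, ends 30 mm beyond the pivot.
- latch_knob (a point): Red upright knob near the free end of the latch arm, on the arm's centre line, 95 mm from the pivot; 16 mm in diameter, its top at z = 78 mm; this point is at z = 60 mm.
- latch (a joint): Angle of the latch arm (rad): 0 at its stop (latched: the tongue points at the carousel's axis, the red arm straight away from it); grows as the arm swings clockwise seen from above, to 1.2. It starts swung open by 0.65 to 1.05, needs about 1 N at the knob and stays where it is left.
- flux_jar: Bystander: amber glass jar, 44 mm in diameter, 50 mm high, standing near the latch on the side to which it closes; origin under its centre.
- meter: Bystander: orange multimeter lying flat, 85 x 165 x 45 mm; origin under its centre.
- bottle: Bystander: clear bottle, 62 mm in diameter, 200 mm high; origin under its centre.
- spool: Bystander: steel-coloured spool, 60 mm in diameter, 46 mm high; origin under its centre.
- driver: Bystander: screwdriver with red handle, lying flat.
- board: Bystander: green circuit board lying flat, 60 x 80 x 16 mm; origin under its centre.
- tray: Bystander: black open parts tray, 110 x 150 x 50 mm; origin under its centre.
- handle: Black handle turning with the deck; origin on the axis at z = 0. Hub of radius 22 mm, top at z = 97 mm; four straight level spokes 90 degrees apart (along its +x, -x, +y, -y; +y is towards the orange bin), 12 mm wide, z 76 to 90 mm, reaching 86 mm from the axis. Below the spokes it is free down to the deck (z = 30 mm), out to the bins at 97 mm.
- bins: Six open bins on the deck, turning with it, 60 degrees apart, one orange and five blue: radially 97 to 147 mm from the axis, 86 mm wide, top at z = 56 mm. Not to be touched. Origin on the axis at z = 0; +y points to the orange bin.

How it is judged:
On the way, in this order (a step that is already met when the one before it is completed fails the run):
1. a finger pushes on the handle (contact force between the fingers and handle above 0.5 N), for 0.1 s.
2. the orange bin stands still at the yellow mark (horizontal distance between orange_bin and index below 0.012 m and velocity of joint carousel between -0.1 and 0.1 rad/s), for 0.3 s.
3. the latch arm is at its stop, with the orange bin still at the mark (horizontal distance between orange_bin and index below 0.012 m and value of joint latch below 0.08 rad), for 0.1 s.
At the end, for the whole second after the job is handed in: The orange bin's centre line is within 12 mm of the index line at 145 mm radius (about 5 degrees), the carousel is still and seated on its spindle, the latch arm is within 0.08 rad of its stop, and every bystander is within 20 mm of its starting place (all of step 3 and value of joint lift below 0.004 m and velocity of joint carousel between -0.1 and 0.1 rad/s and distance of each of flux_jar, meter, bottle, spool, driver, board, tray from where it was at the start of the episode below 0.02 m); the robot touches nothing.
It fails at once if the carousel is lifted off its spindle by more than 6 mm (value of joint lift above 0.006 m).
It fails at once if the robot presses on the bins with more than 3 N (contact force between any of the fingers, the arm and bins above 3 N).
It fails at once if a bystander is moved by more than 20 mm (distance of any of flux_jar, meter, bottle, spool, driver, board, tray from where it was at the start of the episode above 0.02 m).
It also fails if it takes over 72 s, if anything falls off the work surface, if the arm or the gripper's body presses on something with over 40 N, if the wrist force passes 120 N, or if a joint passes its speed limit or range.

### The arm

A 7-joint arm with a two-finger parallel gripper is mounted at the origin on the work surface. World frame = base frame: x ahead of the robot, y to its left, z up, the work surface at z = 0. Lengths are in m, angles in rad, forces in N, time in s.
With the tool pointing down it reaches from about 0.425 to 0.825 m from the base axis. Payload 3.6 kg.
Tool frame: the origin (TCP) lies at the very end of the fingers, on their centre line; the grasp point (between the pads) lies 19 mm behind it; z points along the fingers, y is the direction in which the jaws open and shut (so a half turn about z gives the same grasp; the last joint's range is limited). The gripper opens to 93 mm and grips with 3 to 60 N. Pads are 15 mm wide; open, the fingers measure 128 mm over their backs; the gripper's body (75 mm by 188 mm) begins 65 mm behind the grasp point.
Start: joints at [-1.222, 0.615, -0.013, 1.423, 0.008, 1.103, -0.04], TCP at [0.239, 0.605, 0.219] pointing down, gripper open.
Joint ranges: [-3.12, 3.12], [-0.3, 2.06], [-1.34, 1.32], [0.26, 2.42], [-1.36, 4.5], [0.01, 1.98], [-2.84, 2.84]. Speed limits (rad/s): [2.79, 2.79, 3.14, 3.14, 3.14, 3.14, 3.14].

### API

Orientations are given as a unit quaternion [w, x, y, z].
In Python, from rig import manip gives the robot as it stands.
- The arm moves only by the tool apply_moves, never from a script. Its argument "steps" is a list of rows, each an object with "slide": the shift along the tool's x, y, z scaled (see below), a list of three; "angular": the turn, a rotation vector about the tool's x, y, z scaled (see below), a list of three; "claw": the gripper command: -1 is shut, 1 is fully open, values between are in proportion. In form: [{"slide": [tx, ty, tz], "angular": [wx, wy, wz], "claw": claw}, ...]. A call has 1 to 5 rows; each row is the pose to reach, as a shift and turn from the pose commanded when the call began, along the tool's axes at that moment; what a row does not reach only later rows make up. The controller multiplies each number of a shift by 120 mm and each number of a turn by 90 degrees. A row lasts 1/10 s, in which the tool goes at most 50 mm and 8.59 degrees, less where a joint would pass 70% of its speed; a pose out of reach is approached as far as the arm can. A call with a number of a shift or a turn outside -1 to 1 is refused whole. A call with a gripper value outside its range is refused whole. The fingers move at their own pace and stop on an object; "grip_force" is the grip in N (left out, the last holds). Time passes only in rows, so rows that repeat a pose let the fingers close. It gives the time, the measured TCP pose, the force and the opening at its end, in the units of the state.
- manip.get_obs(): the state, without advancing time (a new reading comes with each control period).
- manip.grab_frame(name): name is "side" or "top"; returns a dict with "img" (400x640x3 uint8, blue, green, red), "fx", "fy", "cx", "cy" (pixels), "world_from_camera" (4x4, takes a point from camera to world coordinates). Camera axes: x right, y down, z forward; pixel columns grow to the right and rows downward; lengths in m; the calibration is good to about 2 mm. A picture is of the moment at which its call begins. There is no depth.
- manip.job_done(): hands the job in, once; it reports no verdict.
The state is a dict: "clock": time; "joint_positions": joint angles; "qd": joint speeds; "effort": joint torques, N m; "eef_pos": TCP position; "ee_rot": TCP orientation; "contact_force": force on the tool from outside, world axes, zero at the start; "torque": the same for the moment, N m; "finger_gap": finger opening in m.
Only numpy, scipy, OpenCV 4.12 (cv2) and the standard library are available. Lean on these libraries where they do the work, as an engineer would, in place of code of your own. Each camera call takes 0.05 s, during which the arm holds its last target. There are 200 camera calls.

## Working session

There is one attempt and no reset: what is moved stays moved. The work goes in short steps, Python scripts to look and compute and a tool call to move; the robot and the scene stay as the last step left them, time stands still between calls to the robot, and variables do not carry over. Pictures are saved under pics/ and viewed, about 8 in all and at most 12, crops included, and the job is handed in when it is done.

Besides the shell and the picture viewer there is one more tool, called as a command line: name --argument value ..., lists and objects as JSON in quotes. apply_moves: Moves the arm, as the interface text tells. Shifts and turns lie within -1 to 1; 1 stands for 120 mm of shift or 90 degrees of turn. Its arguments: {"type":"object","properties":{"steps":{"type":"array"},"grip_force":{"type":"number"}},"required":["steps"]}

```bash
mkdir -p pics; cat > h.py <<'E'
import numpy as np, cv2
from rig import manip
def snap(n,f):
    d=manip.grab_frame(n); cv2.imwrite(f'pics/{f}.png',d['img']); np.savez(f'pics/{f}.npz',**{k:d[k] for k in d}); return d
def ray(f,u,v,z):
    d=np.load(f'pics/{f}.npz'); T=d['world_from_camera']
    r=T[:3,:3]@np.array([(u-d['cx'])/d['fx'],(v-d['cy'])/d['fy'],1]); o=T[:3,3]
    return (o+r*(z-o[2])/r[2]).round(4)
def proj(f,p):
    d=np.load(f'pics/{f}.npz'); T=np.linalg.inv(d['world_from_camera']); c=T[:3,:3]@np.array(p)+T[:3,3]
    return np.array([c[0]/c[2]*d['fx']+d['cx'],c[1]/c[2]*d['fy']+d['cy']])
E
python3 - <<'E'
from h import *
for n in('top','side'):
    d=snap(n,n+'0'); print(d['world_from_camera'].round(3).tolist(),d['fx'])
o=manip.get_obs(); print({k:o[k] for k in('clock','eef_pos','ee_rot','finger_gap','contact_force')})
E
```

```text
[[-0.002, -0.998, 0.061, 0.535], [-1.0, 0.003, 0.011, -0.042], [-0.011, -0.061, -0.998, 1.333], [0.0, 0.0, 0.0, 1.0]] 381.95801510075506
[[-0.979, -0.127, 0.159, 0.429], [-0.203, 0.666, -0.718, 0.749], [-0.015, -0.735, -0.678, 0.823], [0.0, 0.0, 0.0, 1.0]] 362.27286099102713
{'clock': 0.1, 'eef_pos': array([0.23829632, 0.60400321, 0.21763084]), 'ee_rot': array([-1.81531219e-04,  1.86731756e-01,  9.82410288e-01, -1.11563802e-03]), 'finger_gap': 0.09298499927608478, 'contact_force': array([ 0.02696457,  0.21115267, -0.74800957])}
```

View pics/top0.png

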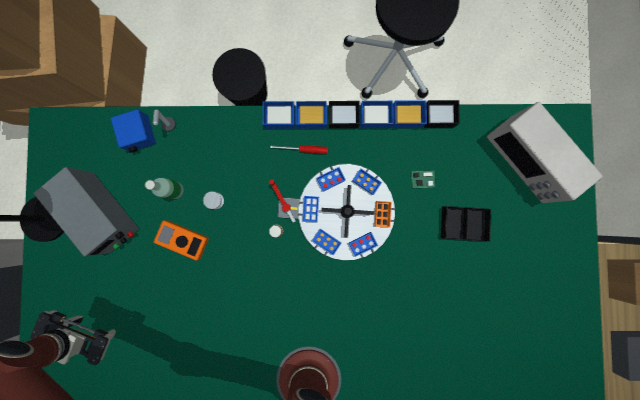

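View pics/side0.png

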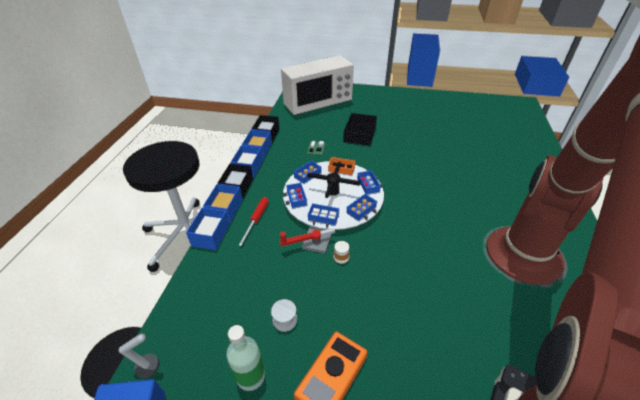

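The top view shows the carousel at about (347,211), with the orange bin to the right (383,214). The stand and latch pivot are to the left, about (288,208), the knob is at about (272,183) and the jar at (276,231). I'll zoom in on this area.

```bash
python3 - <<'E'
from h import *
im=cv2.imread('pics/top0.png')[140:270,240:410]
cv2.imwrite('pics/c0.png',cv2.resize(im,None,fx=4.5,fy=4.5,interpolation=cv2.INTER_CUBIC))
E
```

```text
(no output)
```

View pics/c0.png

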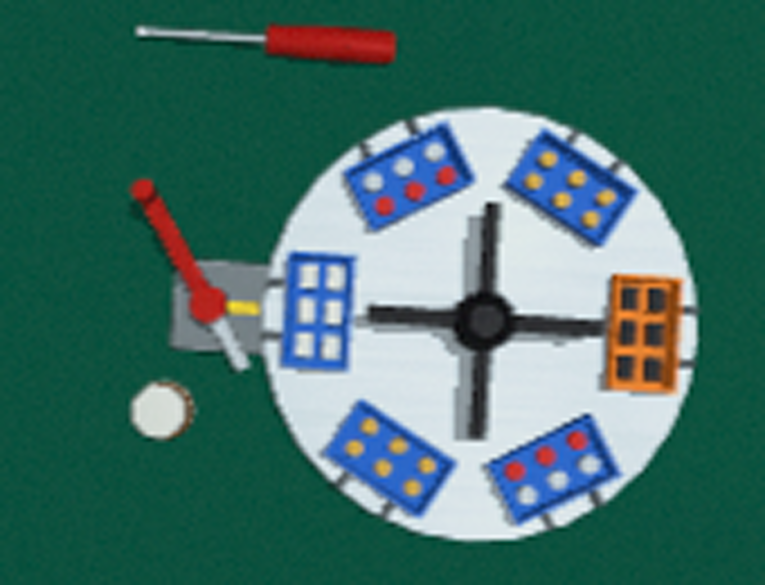

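```bash
python3 - <<'E'
from h import *
P=lambda u,v,z:ray('top0',240+u/4.5-.4,140+v/4.5-.4,z)
im=cv2.imread('pics/top0.png').astype(int)
b,g,r=im[...,0],im[...,1],im[...,2]
def cen(m,x0,x1,y0,y1):
    s=np.zeros_like(m);s[y0:y1,x0:x1]=m[y0:y1,x0:x1];v,u=np.nonzero(s);return u.mean(),v.mean(),len(u)
u,v,n=cen((r>150)&(g>60)&(b<90)&(r>g*1.3),365,400,195,235);print('orange',n,O:=ray('top0',u,v,.05))
u,v,n=cen((r>150)&(g>150)&(b<110),285,302,200,216);print('mark',n,M:=ray('top0',u,v,.015))
C=P(481,324,.03);print('C',C)
for q in[(491,205),(478,438),(370,313),(603,328)]: p=P(*q,.09);print('spoke',p,np.linalg.norm((p-C)[:2]),np.degrees(np.arctan2(*(p-C)[1::-1])))
hub=P(486,321,.097);pv=P(208,303,.05);kn=P(143,188,.078);jar=P(160,410,.05)
print('hub',hub,'piv',pv,'knob',kn,'jar',jar)
a=lambda p,c:np.degrees(np.arctan2(p[1]-c[1],p[0]-c[0]))
d=lambda p,c:np.hypot(*(p-c)[:2])
for n,p in dict(orange=O,mark=M,piv=pv,jar=jar).items(): print(n,a(p,C),d(p,C))
print('knob',a(kn,pv),d(kn,pv),'jar',a(jar,pv),d(jar,pv))
print('reach',np.hypot(*C[:2]),np.hypot(*kn[:2]))
E
```

```text
orange 186 [ 0.5606 -0.2483  0.05  ]
mark 20 [0.5818 0.0494 0.015 ]
C [ 0.5687 -0.1312  0.03  ]
spoke [ 0.6534 -0.1349  0.09  ] 0.08478077612289238 -2.501295063347835
spoke [ 0.4851 -0.1243  0.09  ] 0.08388426550909295 175.28173660253842
spoke [ 0.5753 -0.0469  0.09  ] 0.08455796828211995 85.52334125158936
spoke [ 0.564  -0.2151  0.09  ] 0.08403154169715084 -93.2063051629725
hub [ 0.5691 -0.1302  0.097 ] piv [0.5844 0.074  0.05  ] knob [0.6679 0.1195 0.078 ] jar [0.5047 0.1096 0.05  ]
orange -93.95694058708584 0.11737981087052404
mark 85.85125982135146 0.1810744874354198
piv 85.62478264632144 0.20579973275006944
jar 104.88401633723454 0.24915986835764703
knob 28.586416117434 0.09509206065702858 jar 155.93087715153922 0.08728946099043114
reach 0.5836378414736316 0.6785061974661691
```

apply_moves --steps '[{"slide": [-0.77,-0.6,0],"angular": [0,0,-0.19],"claw": -1},{"slide": [-0.77,-0.6,0],"angular": [0,0,-0.19],"claw": -1},{"slide": [-0.77,-0.6,0],"angular": [0,0,-0.19],"claw": -1}]' --grip_force 20

```text
clock: 0.4
eef_pos: [0.3026, 0.498, 0.2181]
ee_rot: [0.001, 0.041, 0.999, -0.003]
contact_force: [1.0, -0.4, 0.4]
finger_gap: 0.0733
```

apply_moves --steps '[{"slide": [-0.59,-0.93,0],"angular": [0,0,0],"claw": -1},{"slide": [-0.59,-0.93,0],"angular": [0,0,0],"claw": -1},{"slide": [-0.59,-0.93,0],"angular": [0,0,0],"claw": -1}]'

```text
clock: 0.7
eef_pos: [0.3618, 0.3833, 0.2184]
ee_rot: [0.0, 0.041, 0.999, -0.001]
contact_force: [-0.1, -0.6, -0.1]
finger_gap: 0.0495
```

apply_moves --steps '[{"slide": [-0.59,-0.93,0],"angular": [0,0,0],"claw": -1},{"slide": [-0.59,-0.93,0],"angular": [0,0,0],"claw": -1},{"slide": [-0.59,-0.93,0],"angular": [0,0,0],"claw": -1}]'

```text
clock: 1.0
eef_pos: [0.4235, 0.2665, 0.2185]
ee_rot: [0.0, 0.041, 0.999, -0.001]
contact_force: [-0.1, -0.4, -0.0]
finger_gap: 0.0255
```

apply_moves --steps '[{"slide": [-0.59,-0.93,0],"angular": [0,0,0],"claw": -1},{"slide": [-0.59,-0.93,0],"angular": [0,0,0],"claw": -1},{"slide": [-0.59,-0.93,0],"angular": [0,0,0],"claw": -1}]'

```text
clock: 1.3
eef_pos: [0.4854, 0.1497, 0.2186]
ee_rot: [0.0, 0.041, 0.999, -0.001]
contact_force: [-0.7, 0.4, 0.5]
finger_gap: 0.0026
```

apply_moves --steps '[{"slide": [-0.59,-0.93,0],"angular": [0,0,0],"claw": -1},{"slide": [-0.59,-0.93,0],"angular": [0,0,0],"claw": -1},{"slide": [-0.59,-0.93,0],"angular": [0,0,0],"claw": -1},{"slide": [-0.59,-0.93,0],"angular": [0,0,0],"claw": -1}]'

```text
clock: 1.7
eef_pos: [0.5478, 0.0304, 0.2182]
ee_rot: [0.001, 0.044, 0.999, -0.002]
contact_force: [0.3, -0.0, 0.3]
finger_gap: 0.0004
```

apply_moves --steps '[{"slide": [0,-0.93,0],"angular": [0,0,0],"claw": -1},{"slide": [0,-0.93,0],"angular": [0,0,0],"claw": -1},{"slide": [0,-0.93,0],"angular": [0,0,0],"claw": -1},{"slide": [0,-0.93,0],"angular": [0,0,0],"claw": -1}]'

```text
clock: 2.1
eef_pos: [0.5368, -0.076, 0.2185]
ee_rot: [-0.0, 0.041, 0.999, -0.0]
contact_force: [-0.1, 0.8, -0.3]
finger_gap: 0.0008
```

apply_moves --steps '[{"slide": [0,-0.93,0],"angular": [0,0,0],"claw": -1},{"slide": [0,-0.93,0],"angular": [0,0,0],"claw": -1},{"slide": [0,-0.93,0],"angular": [0,0,0],"claw": -1},{"slide": [0,-0.93,0],"angular": [0,0,0],"claw": -1},{"slide": [0,-0.93,0],"angular": [0,0,0],"claw": -1}]'

```text
clock: 2.6
eef_pos: [0.5296, -0.1817, 0.2184]
ee_rot: [-0.0, 0.036, 0.999, 0.002]
contact_force: [0.7, 0.3, 0.3]
finger_gap: 0.0003
```

apply_moves --steps '[{"slide": [0,0,0.83],"angular": [0,0,0],"claw": -1},{"slide": [0,0,0.83],"angular": [0,0,0],"claw": -1},{"slide": [0,0,0.83],"angular": [0,0,0],"claw": -1},{"slide": [0,0,0.83],"angular": [0,0,0],"claw": -1}]'

```text
clock: 3.0
eef_pos: [0.5295, -0.183, 0.1194]
ee_rot: [-0.0, 0.037, 0.999, 0.001]
contact_force: [0.2, 0.2, 0.2]
finger_gap: 0.0001
```

```bash
cat >> h.py <<'E'
C=np.array([.569,-.131]);EX=np.array([-.9972,.075]);EY=np.array([.075,.9972])
def F():
    o=manip.get_obs();q=o['ee_rot'];d=o['eef_pos'][:2]-C
    print('clk',round(o['clock'],1),'X,Y mm',(1000*d@EX).round(1),(1000*d@EY).round(1),'z',o['eef_pos'][2].round(4),'tool y deg',np.degrees(np.arctan2(2*q[1]*q[2],q[2]**2-q[1]**2)).round(1),'F',o['contact_force'].round(1))
E
python3 - <<'E'
from h import *
snap('top','t1');snap('side','s1');F()
r=62
for t in range(180,361,15):
    a=np.radians(t);s,c=np.sin(a),np.cos(a);off=6+7.5*abs(c)+17.5*abs(s)
    print(t,np.round([r*s-off*c,r*c+off*s],1))
im=np.hstack([cv2.resize(cv2.imread('pics/t1.png')[150:260,250:400],None,fx=3,fy=3,interpolation=2)[:330],cv2.resize(cv2.imread('pics/s1.png')[130:240,250:400],None,fx=3,fy=3,interpolation=2)])
im=im[:, :]; cv2.imwrite('pics/c1.png',cv2.resize(im,(800,293)))
E
```

```text
clk 3.1 X,Y mm 33.8 -56.5 z 0.1216 tool y deg 4.3 F [ 0.  -0.3 -0.3]
180 [ 13.5 -62. ]
195 [  1.1 -64.5]
210 [-12.6 -64.3]
225 [-27.1 -60.6]
240 [-41.2 -52.6]
255 [-53.5 -40. ]
270 [-62.  -23.5]
285 [-66.3  -8. ]
300 [-66.1   9.4]
315 [-60.6  27.1]
330 [-49.4  43.1]
345 [-33.2  55.3]
360 [-13.5  62. ]
```

View pics/c1.png

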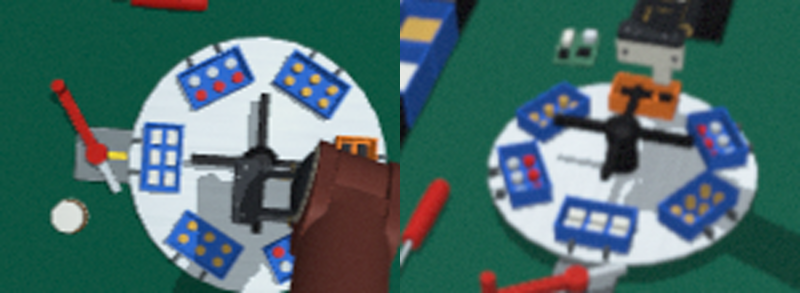

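The top crop shows the gripper on the robot's side of the orange spoke. The side crop shows the fingers clear of the spokes and bins. I'll go down between the spokes.

apply_moves --steps '[{"slide": [0,-0.04,0.23],"angular": [0,0,0],"claw": -1},{"slide": [0,-0.04,0.46],"angular": [0,0,0],"claw": -1},{"slide": [0,-0.04,0.46],"angular": [0,0,0],"claw": -1}]'

```text
clock: 3.4
eef_pos: [0.5278, -0.1899, 0.0636]
ee_rot: [-0.001, 0.039, 0.999, 0.0]
contact_force: [-0.5, 0.5, -0.7]
finger_gap: 0.0002
```

```bash
python3 -c "
from h import *
F()"
```

```text
clk 3.4 X,Y mm 36.7 -61.8 z 0.0636 tool y deg 4.4 F [-0.5  0.5 -0.7]
```

apply_moves --steps '[{"slide": [-0.1,0,0],"angular": [0,0,0],"claw": -1},{"slide": [-0.18,0,0],"angular": [0,0,0],"claw": -1},{"slide": [-0.26,-0.01,0],"angular": [0,0,0],"claw": -1},{"slide": [-0.34,-0.02,0],"angular": [0,0,0],"claw": -1},{"slide": [-0.41,-0.01,0],"angular": [0,0,0],"claw": -1}]'

```text
clock: 3.9
eef_pos: [0.5764, -0.1952, 0.065]
ee_rot: [-0.001, 0.039, 0.999, 0.0]
contact_force: [-3.4, 1.3, 0.2]
finger_gap: 0.0011
```

```bash
python3 -c "
from h import *
F()"
```

```text
clk 3.9 X,Y mm -12.2 -63.5 z 0.065 tool y deg 4.4 F [-3.4  1.3  0.2]
```

apply_moves --steps '[{"slide": [-0.05,0.01,0],"angular": [0,0,0],"claw": -1},{"slide": [-0.11,0.03,0],"angular": [0,0,0],"claw": -1},{"slide": [-0.17,0.06,0],"angular": [0,0,0],"claw": -1},{"slide": [-0.225,0.095,0],"angular": [0,0,0],"claw": -1},{"slide": [-0.28,0.14,0],"angular": [0,0,0],"claw": -1}]'

```text
clock: 4.4
eef_pos: [0.6123, -0.1822, 0.0639]
ee_rot: [-0.0, 0.039, 0.999, -0.001]
contact_force: [-4.1, -1.2, 0.5]
finger_gap: 0.0006
```

apply_moves --steps '[{"slide": [-0.05,0.06,0],"angular": [0,0,0],"claw": -1},{"slide": [-0.09,0.125,0],"angular": [0,0,0],"claw": -1},{"slide": [-0.12,0.195,0],"angular": [0,0,0],"claw": -1},{"slide": [-0.14,0.26,0],"angular": [0,0,0],"claw": -1},{"slide": [-0.155,0.325,0],"angular": [0,0,0],"claw": -1}]'

```text
clock: 4.9
eef_pos: [0.6342, -0.1441, 0.064]
ee_rot: [0.0, 0.039, 0.999, -0.001]
contact_force: [-1.8, -4.0, 0.5]
finger_gap: 0.0005
```

```bash
python3 - <<'E'
from h import *
F();snap('top','t2');snap('side','s2')
im=np.hstack([cv2.resize(cv2.imread('pics/t2.png')[150:260,250:400],None,fx=3,fy=3,interpolation=2),cv2.resize(cv2.imread('pics/s2.png')[130:240,250:400],None,fx=3,fy=3,interpolation=2)])
cv2.imwrite('pics/c2.png',cv2.resize(im,(800,293)))
E
```

```text
clk 4.9 X,Y mm -66.0 -8.2 z 0.064 tool y deg 4.4 F [-1.8 -4.   0.5]
```

View pics/c2.png

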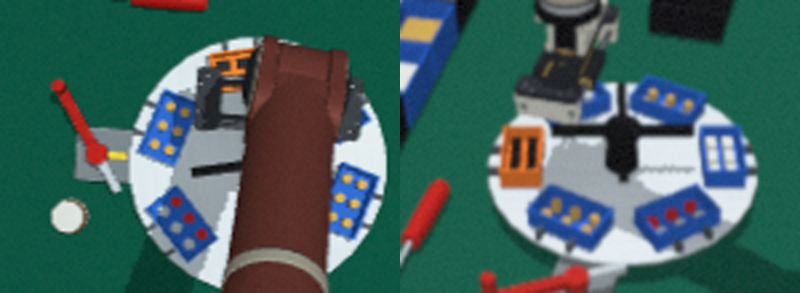

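apply_moves --steps '[{"slide": [0,0.075,0],"angular": [0,0,0],"claw": -1},{"slide": [0,0.145,0],"angular": [0,0,0],"claw": -1},{"slide": [0.015,0.215,0],"angular": [0,0,0],"claw": -1},{"slide": [0.045,0.29,0],"angular": [0,0,0],"claw": -1},{"slide": [0.09,0.36,0],"angular": [0,0,0],"claw": -1}]'

```text
clock: 5.5
eef_pos: [0.627, -0.0995, 0.0642]
ee_rot: [0.001, 0.039, 0.999, -0.0]
contact_force: [0.2, -3.4, 0.3]
finger_gap: 0.0002
```

apply_moves --steps '[{"slide": [0.05,0.065,0],"angular": [0,0,0],"claw": -1},{"slide": [0.11,0.12,0],"angular": [0,0,0],"claw": -1},{"slide": [0.185,0.17,0],"angular": [0,0,0],"claw": -1},{"slide": [0.245,0.195,0],"angular": [0,0,0],"claw": -1},{"slide": [0.29,0.21,0],"angular": [0,0,0],"claw": -1}]'

```text
clock: 6.0
eef_pos: [0.5927, -0.0707, 0.0639]
ee_rot: [-0.0, 0.038, 0.999, 0.001]
contact_force: [1.4, -2.1, 0.7]
finger_gap: 0.0005
```

```bash
python3 - <<'E'
from h import *
F();snap('top','t3');snap('side','s3')
im=np.hstack([cv2.resize(cv2.imread('pics/t3.png')[150:260,250:400],None,fx=3,fy=3,interpolation=2),cv2.resize(cv2.imread('pics/s3.png')[130:240,250:400],None,fx=3,fy=3,interpolation=2)])
cv2.imwrite('pics/c3.png',cv2.resize(im,(800,293)))
E
```

```text
clk 6.0 X,Y mm -19.1 61.9 z 0.0639 tool y deg 4.4 F [ 1.4 -2.1  0.7]
```

View pics/c3.png

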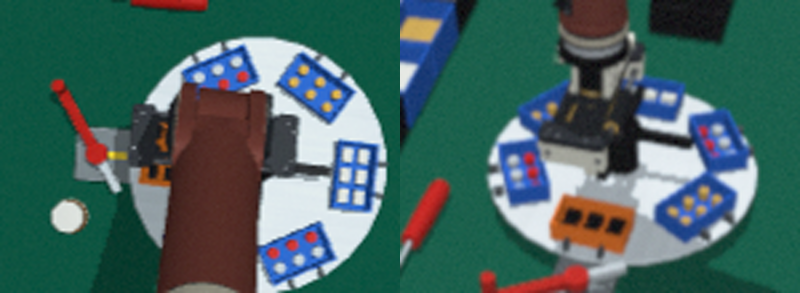

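```bash
cat >> h.py <<'E'
def bins(f):
    im=cv2.imread(f'pics/{f}.png').astype(int);b,g,r=im[...,0],im[...,1],im[...,2]
    for nm,m in dict(blue=(b>110)&(b>1.5*r)&(b>g*1.3),orange=(r>130)&(b<90)&(r>1.5*g)&(g>45)).items():
        m=cv2.morphologyEx(m.astype(np.uint8),cv2.MORPH_CLOSE,np.ones((5,5)))
        n,l,s,c=cv2.connectedComponentsWithStats(m)
        for i in range(1,n):
            p=ray(f,*c[i],.05)[:2]-C;R=np.hypot(*p)
            if s[i,4]>60 and .09<R<.15: print(nm,s[i,4],'R',R.round(3),'theta',np.degrees(np.arctan2(p@EX,p@EY)).round(1))
E
python3 - <<'E'
from h import *
for f in('top0','t3','s3'): print(f);bins(f)
E
```

```text
top0
blue 400 R 0.123 theta -59.7
blue 397 R 0.122 theta -119.3
blue 392 R 0.124 theta -0.0
blue 396 R 0.122 theta 59.6
blue 407 R 0.12 theta 119.8
orange 353 R 0.119 theta -179.5
t3
blue 315 R 0.127 theta -65.5
blue 401 R 0.121 theta -122.4
blue 412 R 0.121 theta 177.2
blue 410 R 0.12 theta 116.6
orange 65 R 0.133 theta 10.6
s3
blue 1131 R 0.091 theta 94.0
blue 556 R 0.112 theta -74.6
orange 365 R 0.132 theta -0.2
```

apply_moves --steps '[{"slide": [0.015,0,0],"angular": [0,0,0],"claw": -1},{"slide": [0.028,0,0],"angular": [0,0,0],"claw": -1},{"slide": [0.028,0,0],"angular": [0,0,0],"claw": -1},{"slide": [0.028,0,0],"angular": [0,0,0],"claw": -1}]'

```text
clock: 6.5
eef_pos: [0.5909, -0.0712, 0.064]
ee_rot: [0.001, 0.039, 0.999, 0.001]
contact_force: [2.8, 1.7, 0.4]
finger_gap: 0.0004
```

```bash
python3 - <<'E'
from h import *
F();snap('top','t4');bins('t4')
E
```

```text
clk 6.5 X,Y mm -17.3 61.3 z 0.064 tool y deg 4.4 F [2.8 1.7 0.4]
blue 322 R 0.126 theta -64.1
blue 402 R 0.121 theta -120.9
blue 413 R 0.121 theta 178.5
blue 409 R 0.121 theta 118.0
orange 62 R 0.133 theta 11.9
```

apply_moves --steps '[{"slide": [0.015,0,0],"angular": [0,0,0],"claw": -1},{"slide": [0.015,0,0],"angular": [0,0,0],"claw": -1},{"slide": [0.015,0,0],"angular": [0,0,0],"claw": -1}]'

```text
clock: 6.85
eef_pos: [0.5886, -0.0716, 0.064]
ee_rot: [0.0, 0.038, 0.999, 0.0]
contact_force: [3.2, 0.7, 0.4]
finger_gap: 0.0007
```

apply_moves --steps '[{"slide": [-0.15,0,0],"angular": [0,0,0],"claw": -1},{"slide": [-0.15,0,0],"angular": [0,0,0],"claw": -1},{"slide": [-0.15,0,-0.35],"angular": [0,0,0],"claw": -1},{"slide": [-0.15,0,-0.7],"angular": [0,0,0],"claw": -1},{"slide": [-0.15,0,-0.7],"angular": [0,0,0],"claw": -1}]'

```text
clock: 7.35
eef_pos: [0.6083, -0.0747, 0.1532]
ee_rot: [0.004, 0.039, 0.999, -0.001]
contact_force: [0.0, 0.1, -0.2]
finger_gap: 0.0002
```

```bash
python3 - <<'E'
from h import *
F();snap('top','t5');bins('t5')
E
```

```text
clk 7.3 X,Y mm -35.0 59.1 z 0.1532 tool y deg 4.5 F [ 0.   0.1 -0.2]
blue 72 R 0.141 theta -69.9
blue 363 R 0.124 theta -119.4
blue 384 R 0.12 theta -179.3
blue 407 R 0.12 theta 120.0
orange 136 R 0.132 theta 7.9
```

apply_moves --steps '[{"slide": [-0.34,0.8,0],"angular": [0,0,0],"claw": -1},{"slide": [-0.34,0.8,0],"angular": [0,0,0],"claw": -1},{"slide": [-0.34,0.8,0],"angular": [0,0,0],"claw": -1}]'

```text
clock: 7.7
eef_pos: [0.654, 0.0293, 0.1456]
ee_rot: [-0.002, 0.033, 0.999, 0.003]
contact_force: [-0.3, 1.3, -1.2]
finger_gap: 0.0006
```

apply_moves --steps '[{"slide": [-0.34,0.8,0],"angular": [0,0,0],"claw": -1},{"slide": [-0.34,0.8,0],"angular": [0,0,0],"claw": -1},{"slide": [-0.34,0.8,0],"angular": [0,0,0],"claw": -1},{"slide": [-0.34,0.8,0],"angular": [0,0,0],"claw": -1},{"slide": [-0.34,0.8,0],"angular": [0,0,0],"claw": -1}]'

```text
clock: 8.2
eef_pos: [0.701, 0.1093, 0.1463]
ee_rot: [-0.002, 0.04, 0.999, -0.002]
contact_force: [0.3, -0.6, 0.2]
finger_gap: 0.0005
```

```bash
python3 - <<'E'
from h import *
F();snap('top','t6');snap('side','s6');bins('t6')
im=np.hstack([cv2.resize(cv2.imread('pics/t6.png')[150:260,230:380],None,fx=3,fy=3,interpolation=2),cv2.resize(cv2.imread('pics/s6.png')[160:270,240:390],None,fx=3,fy=3,interpolation=2)])
cv2.imwrite('pics/c6.png',cv2.resize(im,(800,293)))
E
```

```text
clk 8.2 X,Y mm -113.6 249.5 z 0.1463 tool y deg 4.5 F [ 0.3 -0.6  0.2]
blue 400 R 0.123 theta -59.6
blue 397 R 0.122 theta -119.1
blue 385 R 0.12 theta -179.2
blue 396 R 0.122 theta 59.6
blue 409 R 0.12 theta 119.9
orange 352 R 0.124 theta 0.2
```

View pics/c6.png

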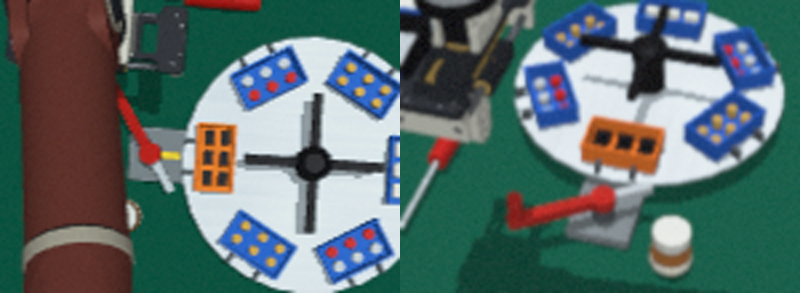

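The orange bin is at 0.2°, which is on the mark. The finger is behind the knob, so I'll go down and push.

apply_moves --steps '[{"slide": [0,0,0.4],"angular": [0,0,0],"claw": -1},{"slide": [0,0,0.73],"angular": [0,0,0],"claw": -1},{"slide": [0,0,0.73],"angular": [0,0,0],"claw": -1}]'

```text
clock: 8.6
eef_pos: [0.6969, 0.109, 0.0539]
ee_rot: [-0.007, 0.04, 0.999, -0.002]
contact_force: [-1.4, -0.7, -0.2]
finger_gap: 0.0001
```

apply_moves --steps '[{"slide": [0.1,0.03,0],"angular": [0,0,0],"claw": -1},{"slide": [0.2,0.08,0],"angular": [0,0,0],"claw": -1},{"slide": [0.28,0.14,0],"angular": [0,0,0],"claw": -1},{"slide": [0.36,0.2,0],"angular": [0,0,0],"claw": -1},{"slide": [0.43,0.25,0],"angular": [0,0,0],"claw": -1}]'

```text
clock: 9.1
eef_pos: [0.6572, 0.1486, 0.0639]
ee_rot: [0.005, 0.039, 0.999, 0.003]
contact_force: [4.5, 2.4, -0.4]
finger_gap: 0.0003
```

```bash
python3 - <<'E'
from h import *
F();snap('side','s7')
cv2.imwrite('pics/c7.png',cv2.resize(cv2.imread('pics/s7.png')[160:280,230:390],None,fx=3.5,fy=3.5,interpolation=2))
E
```

```text
clk 9.1 X,Y mm -67.0 285.4 z 0.0639 tool y deg 4.4 F [ 4.5  2.4 -0.4]
```

View pics/c7.png

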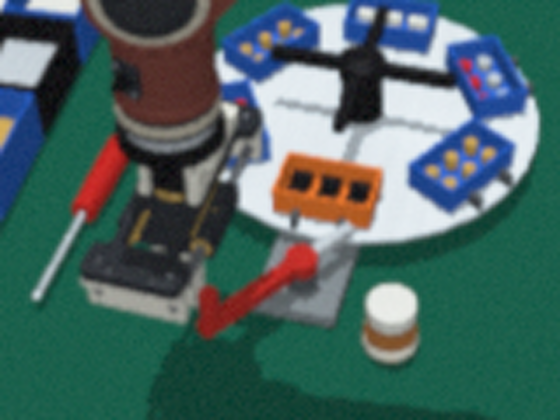

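apply_moves --steps '[{"slide": [0.085,0.04,0],"angular": [0,0,0],"claw": -1},{"slide": [0.185,0.065,0.02],"angular": [0,0,0],"claw": -1},{"slide": [0.285,0.09,0.03],"angular": [0,0,0],"claw": -1},{"slide": [0.36,0.1,0.03],"angular": [0,0,0],"claw": -1},{"slide": [0.4,0.1,0.03],"angular": [0,0,0],"claw": -1}]'

```text
clock: 9.65
eef_pos: [0.6072, 0.1609, 0.0578]
ee_rot: [0.002, 0.039, 0.999, -0.0]
contact_force: [5.7, 1.2, -2.6]
finger_gap: 0.0006
```

```bash
python3 - <<'E'
from h import *
F()
E
```

```text
clk 9.7 X,Y mm -16.2 294.0 z 0.0578 tool y deg 4.5 F [ 5.7  1.2 -2.6]
```

apply_moves --steps '[{"slide": [0.02,0,0],"angular": [0,0,0],"claw": -1},{"slide": [0.04,0,0],"angular": [0,0,0],"claw": -1},{"slide": [0.04,0,0],"angular": [0,0,0],"claw": -1},{"slide": [0.04,0,0],"angular": [0,0,0],"claw": -1}]'

```text
clock: 10.05
eef_pos: [0.6072, 0.1609, 0.0578]
ee_rot: [0.006, 0.04, 0.999, 0.001]
contact_force: [8.2, 0.2, -3.4]
finger_gap: 0.0003
```

```bash
python3 - <<'E'
from h import *
F()
E
```

```text
clk 10.1 X,Y mm -16.2 294.0 z 0.0578 tool y deg 4.5 F [ 8.2  0.2 -3.4]
```

The arm is against its stop: the force rises with no further motion. I'll back off, lift clear and check.

apply_moves --steps '[{"slide": [-0.25,0,0],"angular": [0,0,0],"claw": -1},{"slide": [-0.35,0,0],"angular": [0,0,0],"claw": -1},{"slide": [-0.35,0,-0.4],"angular": [0,0,0],"claw": -1},{"slide": [-0.35,0,-0.8],"angular": [0,0,0],"claw": -1},{"slide": [-0.35,0,-0.9],"angular": [0,0,0],"claw": -1}]'

```text
clock: 10.55
eef_pos: [0.6462, 0.1582, 0.1704]
ee_rot: [0.004, 0.039, 0.999, 0.001]
contact_force: [1.4, 0.4, 0.5]
finger_gap: 0.0006
```

apply_moves --steps '[{"slide": [-0.3,0.4,-0.3],"angular": [0,0,0],"claw": -1},{"slide": [-0.3,0.8,-0.3],"angular": [0,0,0],"claw": -1},{"slide": [-0.3,0.8,-0.3],"angular": [0,0,0],"claw": -1},{"slide": [-0.3,0.8,-0.3],"angular": [0,0,0],"claw": -1}]'

```text
clock: 10.95
eef_pos: [0.6854, 0.2551, 0.1996]
ee_rot: [-0.001, 0.036, 0.999, 0.001]
contact_force: [0.1, 0.8, -0.3]
finger_gap: 0.0002
```

```bash
python3 - <<'E'
from h import *
F();snap('top','t8');snap('side','s8');bins('t8')
im=np.hstack([cv2.resize(cv2.imread('pics/t8.png')[150:260,230:380],None,fx=3,fy=3,interpolation=2),cv2.resize(cv2.imread('pics/s8.png')[160:270,240:390],None,fx=3,fy=3,interpolation=2)])
cv2.imwrite('pics/c8.png',cv2.resize(im,(800,293)))
E
```

```text
clk 10.9 X,Y mm -87.1 393.8 z 0.1996 tool y deg 4.1 F [ 0.1  0.8 -0.3]
blue 399 R 0.123 theta -59.6
blue 395 R 0.122 theta -119.0
blue 385 R 0.12 theta -179.2
blue 396 R 0.122 theta 59.6
blue 409 R 0.12 theta 119.9
orange 352 R 0.124 theta 0.2
```

View pics/c8.png

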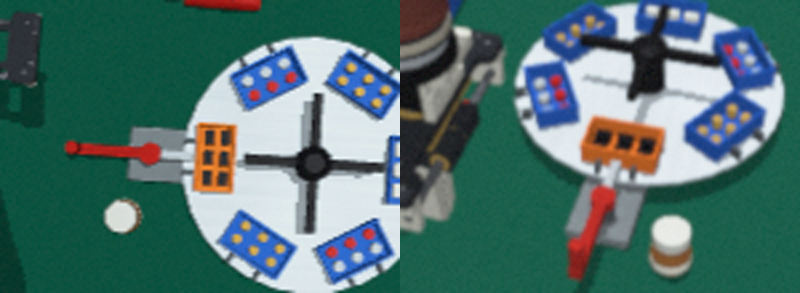

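The tongue points at the orange bin, with the knob at about (257,205) in the full top frame. I'll check the latch angle numerically and hand in if it is good.

```bash
python3 - <<'E'
from h import *
p=ray('t8',230+72/2.667,150+148/2.667,.078)[:2]-C
x,y=1000*p@EX,1000*p@EY
a=np.arctan2(-x,y-205); print('knob',x,y,'latch rad',a)
if abs(a)<.07: F(); manip.job_done(); print('handed in')
E
```

```text
knob 3.066539999999903 298.1145 latch rad -0.032921103396731766
clk 11.1 X,Y mm -88.2 388.1 z 0.1995 tool y deg 4.5 F [ 0.2 -0.5  0.4]
the job is handed in; nothing more can be done
handed in
```

The orange bin is at the yellow mark and the red latch arm is against its stop. I handed the job in at about 11 s of the 72 s allowed. No verdict is reported.

- **What I did:** with the gripper shut, I pushed the orange bin's spoke about 180° anticlockwise, with two small corrections at the end. I then pushed the latch knob across to its stop and lifted clear.
- **Carousel:** the last top picture puts the orange bin 0.2° from the mark, and it did not move while I worked the latch. The other bins' angles agree to within about 1°.
- **Latch:** at the stop the push force rose from 5.7 to 8.2 N with no further movement. The picture gives the latch angle as −0.03 rad. That is slightly past the stop, so it is measurement error of a few millimetres, but it is inside the 0.08 rad limit.
- **Other things on the bench:** the jar and driver look unmoved in the last picture. I did not measure them or check the meter, bottle, spool, board and tray, but my path stayed clear of all of them.
- **Not measured:** I did not measure the carousel's lift or contact with the bins directly. The carousel looks seated, the fingertips stayed above the bins' tops next to the carousel, and the tool force there stayed under about 5 N.

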